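# Release the striker vise and push its jaw back to the stop collar

## Task

The tan striker is sanded: open the quick-release vise. With the fingertips press down the red release tab on the blue sliding jaw and, keeping it down, push the jaw back along its bar until it meets the orange stop collar, then let the tab spring up. Leave the striker lying on the vise's bed, do not shove the collar out of place, and disturb nothing else on the bench.

Things in the scene. Friction and masses are not known exactly. Their poses are not given: they have to be found in the camera images.
- vise: dark cast-iron vise, fixed. Origin: underside centre, on the bench, z up; +x runs along the toothed bar, the way the sliding jaw opens. Base plate x -135 to 165, y +-50, to z 14 mm; fixed jaw x -125 to -85, to z 78; bed under the striker at z 60; bar 18 mm square, axis y 0, z 43; end post x 145 to 160, to z 65; steel T-handle out to x -165 (not used)
- jaw (a joint): blue sliding jaw: metres moved back along the vise's +x; 0 = clamped (every start), at most 0.095. At 0, in the vise frame (mm): front plate x -42.5 to -28.5, to z 74, 70 wide; body to z 66; rear push wall x 19.5 to 31.5, 60 wide, to z 118. Locked both ways (1 to 3 mm give) unless the red tab is pressed; free, it needs 3 N plus 15 N per m/s and stays where it is left
- tab (a joint): red ratchet release tab on the sliding jaw: metres pressed straight down; 0 = up, 0.010 = hard stop. Its spring needs 5 N to start, 7.5 N at the stop. The jaw is free only while the tab is held 3.5 mm or more down. Let go, the tab springs up: to 0 where its hidden pawl finds a gap between the bar's teeth (6 mm pitch), else it rests on a tooth at 0.003, which is also right
- tab_top (a point): centre of the red tab's top face (42 mm along the slide, 44 mm wide, open at both sides), 84 mm above the bench when up; it rides with the jaw and sinks as pressed. The push wall's front face is 23 mm from it towards the vise's +x. A finger on the pressed tab drags the jaw along by friction, so lift straight up at the end
- wall_front (a point): point on the push wall's front face (the face turned to the fixed jaw), in its middle, 100 mm above the bench: a finger standing on the tab pushes here towards the vise's +x
- jaw_back (a point): middle of the jaw's rear face, at bar height (43 mm above the bench); this face meets the collar
- collar_face (a point): middle of the orange stop collar's face towards the jaw, at bar height. Collar 16 mm thick along the bar, 46 mm wide, z 23 to 63 mm, black thumbscrew to z 78; clamped on the bar (slips only above 120 N), it stops the jaw. Its distance from jaw_back is how far the jaw has to go: 40 to 82 mm at the start
- striker: sanded tan striker, a disc 41 mm across and 8 mm thick, 16 g, loose, lying flat on the vise's bed between the jaws with 0.5 mm play; origin at the centre of its underside. The jaw's opening leaves it there
- sizing_plate: round zinc sizing plate, a flat ring 90 mm across with a 43 mm hole, 6 mm thick, loose; a bystander; origin at the centre of its underside
- spare_striker: spare dark red striker, a disc 41 mm across and 8 mm thick, loose; a bystander; origin at the centre of its underside
- sanding_block: cork sanding block 85 x 45 x 26 mm, loose; a bystander; origin at the centre of its underside
- tripod: black wooden tripod stand, 84 mm tall with a round top 64 mm across, loose; a bystander; origin at the centre of its underside
- file_holder: brass file holder 50 x 100 x 52 mm with three file handles standing in it to 133 mm, loose; a bystander; origin at the centre of its underside
- wax_jar: amber glass jar 60 mm across, 65 mm tall, loose; a bystander; origin at the centre of its underside

How it is judged:
By the outcome, as a careful person would: the job done as asked, in the order asked, and still so for the second after the job is handed in, with the robot touching nothing.
It also fails if it takes over 35 s, if anything falls off the work surface, if the arm or the gripper's body presses on something with over 40 N, if the wrist force passes 120 N, or if a joint passes its speed limit or range.

## Robot

A 7-joint arm with a two-finger parallel gripper is mounted at the origin on the work surface. World frame = base frame: x ahead of the robot, y to its left, z up, the work surface at z = 0. Lengths are in m, angles in rad, forces in N, time in s.
With the tool pointing down it reaches from about 0.4 to 0.875 m from the base axis. Payload 19.3 kg.
Tool frame: the origin (TCP) lies midway between the tips of the shut fingers; the grasp point (between the pads) lies 19 mm behind it; x points along the fingers, y is the direction in which the jaws open and shut, and the axes are right-handed (so a half turn about x gives the same grasp; the last joint's range is limited). The gripper opens to 85 mm and grips with 20 to 120 N. Pads are 22 mm wide; open, the fingers measure 114 mm over their backs; the gripper's body (76 mm by 85 mm) begins 54 mm behind the grasp point. The pads swing forward as they close: fully open they stand 13 mm farther back than shut.
Start: joints at [-1.218, 0.521, -0.036, 1.599, 0.021, 1.021, -0.113], TCP at [0.256, 0.57, 0.231] pointing down, gripper open.
Joint ranges: [-2.91, 2.91], [-0.3, 2.13], [-1.5, 1.42], [0.17, 2.43], [-1.26, 4.41], [0.16, 1.93], [-2.52, 2.52]. Speed limits (rad/s): [1.89, 1.89, 2.39, 2.39, 3.01, 3.01, 3.01].

## Interface

Orientations are given as a unit quaternion [w, x, y, z].
In Python, from bench import manip gives the robot as it stands.
- The arm moves only by the tool carry_out, never from a script. Its argument "moves" is a list of rows, each a list of 3 entries, a list of its own where there are three numbers: the shift along the tool's x, y, z in units of 0.15 m (1.0 is 0.15 m), then the turn, a rotation vector about the tool's x, y, z in units of 0.5 rad (1.0 is 0.5 rad), then the closure, from 0 (fully open) to 1 (shut). In form: [[[x, y, z], [rx, ry, rz], fingers], ...]. A call has 1 to 8 rows; each row shifts and turns the pose as measured when the row begins, along the tool's axes as they then stand; what a row does not reach is not made up. A row lasts 1/10 s, in which the tool goes at most 50 mm and 8.59 degrees, less where a joint would pass 70% of its speed; a pose out of reach is approached as far as the arm can. A call with a number of a shift or a turn outside -1 to 1 is refused whole. A call with a gripper value outside its range is refused whole. The fingers move at their own pace and stop on an object; "force" is the grip in N (left out, the last holds). Time passes only in rows, so rows that do not move let the fingers close. It gives the time, the measured TCP pose, the force and the opening at its end, in the units of the state.
- manip.get_state(): the state, without advancing time (a new reading comes with each control period).
- manip.get_image(name): name is "scene" or "top" or "wrist"; returns (picture, depth): 400x640x3 uint8, red, green, blue; 400x640 float32, m along the optical axis (not along the pixel's ray), 0 where there is no reading.
- manip.calibration(name): a dict with "K" (3x3 intrinsics, pixels), "dist_coeffs" ([k1, k2, p1, p2, k3] as OpenCV has them; the pictures are not rectified), "R" (3x3) and "t" (3): a world point X has camera coordinates R X + t; the wrist camera has in their place "hand_eye" (4x4, takes a point from camera to tool coordinates, whose origin is the TCP and whose axes are the tool frame's). Camera axes: x right, y down, z forward; pixel columns grow to the right and rows downward; lengths in m; the calibration is good to about 2 mm. A picture is of the moment at which its call begins: read the wrist's pose just before it. calibration takes no time and is no camera call.
- manip.job_done(): hands the job in, once; it reports no verdict.
The state is a dict: "time": time; "joint_pos": joint angles; "qvel": joint speeds; "tau": joint torques, N m; "tool_pos": TCP position; "tcp_rot": TCP orientation; "force": force on the tool from outside, world axes, zero at the start; "torque": the same for the moment, N m; "grip_width": opening from 0.0 (shut) to 1.0 (fully open).
Only numpy, scipy, OpenCV 4.12 (cv2) and the standard library are available. Lean on these libraries where they do the work, as an engineer would, in place of code of your own. Each camera call takes 0.05 s, during which the arm holds its last target. There are 200 camera calls.

## Working session

There is one attempt and no reset: what is moved stays moved. The work goes in short steps, Python scripts to look and compute and a tool call to move; the robot and the scene stay as the last step left them, time stands still between calls to the robot, and variables do not carry over. Pictures are saved under pics/ and viewed, about 8 in all and at most 12, crops included, and the job is handed in when it is done.

Besides the shell and the picture viewer there is one more tool, called after ">>>" in YAML: its name, and indented under it one key for each argument. carry_out: Moves the arm, as the interface text tells. Its arguments: {"type":"object","properties":{"moves":{"type":"array","items":{"type":"array"}},"force":{"type":"number"}},"required":["moves"]}

```bash
mkdir -p pics
cat > h.py <<'E'
from bench import manip
import numpy as np, cv2
from scipy.spatial.transform import Rotation as Ro
def snap(n,f):
    s=manip.get_state(); im,d=manip.get_image(n); cv2.imwrite(f'pics/{f}.png',im[:,:,::-1]); np.savez(f'pics/{f}.npz',im=im,d=d,p=s['tool_pos'],q=s['tcp_rot']); return im,d
def world(n,f,uv,z=None):
    c=manip.calibration(n); D=np.load(f'pics/{f}.npz'); uv=np.array(uv,float).reshape(-1,1,2)
    r=cv2.undistortPoints(uv,np.array(c['K']),np.array(c['dist_coeffs'])).reshape(-1,2); r=np.c_[r,np.ones(len(r))]
    if n=='wrist':
        q=D['q']; H=np.array(c['hand_eye']); R0=Ro.from_quat([q[1],q[2],q[3],q[0]]).as_matrix()
        Rw=R0@H[:3,:3]; o=R0@H[:3,3]+D['p']
    else:
        Rw=np.array(c['R']).T; o=-Rw@np.array(c['t'])
    out=[]
    for i,(u,v) in enumerate(uv.reshape(-1,2)):
        ray=Rw@r[i]
        if z is None: k=D['d'][int(round(v)),int(round(u))]
        else: k=((z[i] if hasattr(z,'__len__') else z)-o[2])/ray[2]
        out.append(o+k*ray)
    return np.array(out)
E
python3 - <<'E'
from h import *
print(manip.get_state())
for n in('top','scene'): snap(n,n+'0')
E
```

```text
{'time': 0.0, 'joint_pos': array([-1.21815882,  0.52201332, -0.03630885,  1.59995998,  0.0212167 ,
        1.02108294, -0.11281712]), 'qvel': array([-0.00044952, -0.00138921, -0.00085963,  0.00139558,  0.00019749,
        0.0006316 , -0.00049622]), 'tau': array([ 1.59777846e-03, -9.27094173e+01,  1.98003821e+00, -3.69936776e+01,
        1.77595048e-02,  7.87111087e-03, -9.80765071e-05]), 'tool_pos': array([0.25638764, 0.5696538 , 0.23074356]), 'tcp_rot': array([ 0.69131414,  0.14801813,  0.69140535, -0.14877511]), 'force': array([ 1.15832242, -0.10426377, -0.47799478]), 'torque': array([-0.00282   ,  0.02039144, -0.00047624]), 'grip_width': 1.0033849983044318}
```

View pics/top0.png

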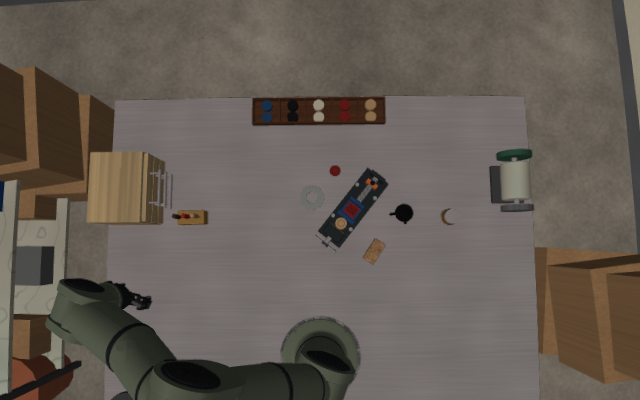

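View pics/scene0.png

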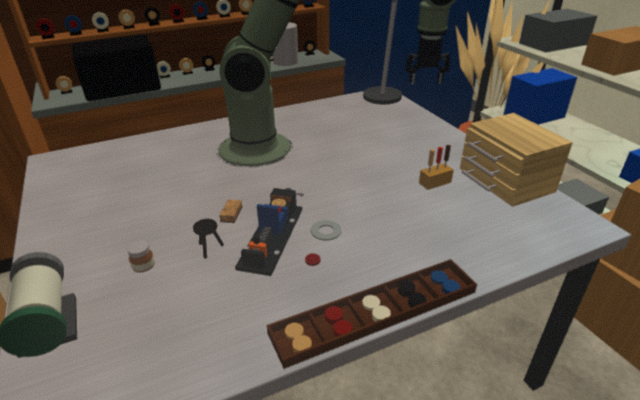

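The top view shows the vise running from about (328,240) to (378,175). The striker is at (341,223), the red tab at (351,210), the orange collar at (371,184) and the robot base near (325,355). Next I'll enlarge the vise and measure it.

Run:
```python
from h import *
im=cv2.imread('pics/top0.png')[160:260,295:415]
cv2.imwrite('pics/top0c.png',cv2.resize(im,None,fx=6,fy=6,interpolation=cv2.INTER_CUBIC))
a=[(341,223),(351,210),(371,184),(403,212),(335,171),(374,251)]
print(world('top','top0',a)); print(world('top','top0',a,[.068,.084,.063,.084,.008,.026]))
c=manip.calibration('wrist');print(c)
```

```text
[[ 0.47718665 -0.07853057  0.0681915 ]
 [ 0.5215213  -0.11331032  0.08564337]
 [ 0.61341476 -0.18544308  0.08177281]
 [ 0.51323275 -0.29532173  0.08504549]
 [ 0.67366195 -0.06066889  0.01019843]
 [ 0.3774031  -0.19846444  0.02358505]]
[[ 0.47719649 -0.07853807  0.068     ]
 [ 0.52165722 -0.11341507  0.084     ]
 [ 0.61615532 -0.18757216  0.063     ]
 [ 0.51331319 -0.29552013  0.084     ]
 [ 0.67405497 -0.06072586  0.008     ]
 [ 0.37744278 -0.19818025  0.026     ]]
{'K': array([[296.68982938,   0.        , 319.1122135 ],
       [  0.        , 296.68982938, 199.83418734],
       [  0.        ,   0.        ,   1.        ]]), 'dist_coeffs': array([0.01460105, 0.        , 0.        , 0.        , 0.        ]), 'hand_eye': array([[ 6.67673938e-04, -3.18448562e-01,  9.47939907e-01,
        -1.42657818e-01],
       [ 9.99998861e-01, -1.07045682e-03, -1.06394783e-03,
         5.08170707e-04],
       [ 1.35354139e-03,  9.47939538e-01,  3.18447485e-01,
        -8.11967709e-02],
       [ 0.00000000e+00,  0.00000000e+00,  0.00000000e+00,
         1.00000000e+00]])}
```

View pics/top0c.png

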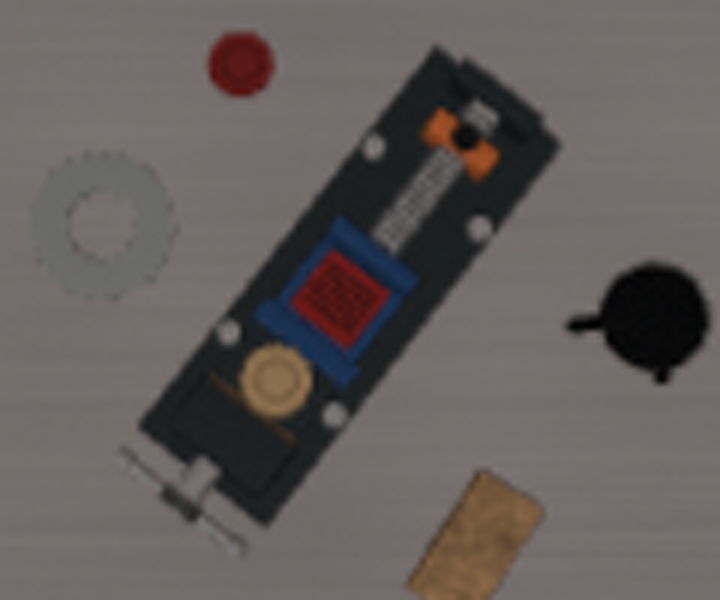

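The crop is sharp. Tab centre is at about (341,298), striker (277,380) and collar (462,142), so the bar axis points about -38° in world. Striker to tab measures 57 mm against 60 expected, which agrees. Now I'll work out the approach.

```bash
cat >> h.py <<'E'
def goto(p,yaw):
    "remaining shift (tool axes, units .15) and rotvec (units .5) to tool-down pose with tool z along yaw"
    s=manip.get_state(); q=s['tcp_rot']; R=Ro.from_quat([q[1],q[2],q[3],q[0]]).as_matrix()
    z=np.array([np.cos(yaw),np.sin(yaw),0]); x=np.array([0,0,-1.]); T=np.c_[x,np.cross(z,x),z]
    print('t',s['time'],'pos',s['tool_pos'].round(4),'F',s['force'].round(1),'grip',round(s['grip_width'],2),'z yaw',np.degrees(np.arctan2(R[1,2],R[0,2])).round(2))
    print('shift mm(tool)',(R.T@(np.array(p)-s['tool_pos'])*1e3).round(1),'units',(R.T@(np.array(p)-s['tool_pos'])/.15).round(3),'turn units',(Ro.from_matrix(R.T@T).as_rotvec()/.5).round(3))
E
python3 - <<'E'
from h import *
P=[(351.8,209.7),(341.2,223.3),(372,183.7)]
w=world('top','top0',P,[.084,.068,.063]);print(w)
d=w[2]-w[1];print(np.degrees(np.arctan2(d[1],d[0])))
for y in(-38,142,52): goto([.46,-.06,.231],np.radians(y))
E
```

```text
[[ 0.52269133 -0.11623011  0.084     ]
 [ 0.47613273 -0.07923229  0.068     ]
 [ 0.61721416 -0.19117175  0.063     ]]
-38.429843975570634
t 0.1 pos [0.2563 0.5697 0.2308] F [-0.6  0.5 -0.3] grip 1.0 z yaw -24.22
shift mm(tool) [ 3.000e-01 -4.907e+02  4.441e+02] units [ 2.000e-03 -3.271e+00  2.961e+00] turn units [0.481 0.    0.002]
t 0.1 pos [0.2563 0.5697 0.2308] F [-0.6  0.5 -0.3] grip 1.0 z yaw -24.22
shift mm(tool) [ 3.000e-01 -4.907e+02  4.441e+02] units [ 2.000e-03 -3.271e+00  2.961e+00] turn units [-5.802e+00 -3.000e-03  1.000e-03]
t 0.1 pos [0.2563 0.5697 0.2308] F [-0.6  0.5 -0.3] grip 1.0 z yaw -24.22
shift mm(tool) [ 3.000e-01 -4.907e+02  4.441e+02] units [ 2.000e-03 -3.271e+00  2.961e+00] turn units [-2.661e+00 -1.000e-03  2.000e-03]
```

>>> carry_out:
  moves:
    - [[0,-0.2,0.18],[0,0,0],1]
    - [[0,-0.2,0.18],[0,0,0],1]
    - [[0,-0.2,0.18],[0,0,0],1]
    - [[0,-0.2,0.18],[0,0,0],1]
    - [[0,-0.2,0.18],[0,0,0],1]
    - [[0,-0.2,0.18],[0,0,0],1]
    - [[0,-0.2,0.18],[0,0,0],1]
    - [[0,-0.2,0.18],[0,0,0],1]
  force: 60

```text
time: 0.9
tool_pos: [0.3546, 0.2544, 0.2281]
tcp_rot: [0.691, 0.145, 0.693, -0.147]
force: [1.1, 0.6, 0.3]
grip_width: -0.0
```

```bash
python3 -c "
from h import *
goto([.46,-.06,.231],np.radians(-38.3))"
```

```text
t 0.9 pos [0.3546 0.2544 0.2281] F [1.1 0.6 0.3] grip -0.0 z yaw -23.79
shift mm(tool) [  -2.4 -245.1  223.3] units [-0.016 -1.634  1.488] turn units [ 0.507 -0.003  0.008]
```

>>> carry_out:
  moves:
    - [[0,-0.2,0.18],[0,0,0],1]
    - [[0,-0.2,0.18],[0,0,0],1]
    - [[0,-0.2,0.18],[0,0,0],1]
    - [[0,-0.2,0.18],[0,0,0],1]
    - [[0,-0.2,0.18],[0,0,0],1]
    - [[0,-0.2,0.18],[0,0,0],1]
    - [[0,-0.2,0.18],[0,0,0],1]
    - [[0,-0.2,0.18],[0.2,0,0],1]

```text
time: 1.7
tool_pos: [0.4565, -0.066, 0.2288]
tcp_rot: [0.683, 0.179, 0.685, -0.181]
force: [0.7, 1.3, -0.3]
grip_width: -0.001
```

>>> carry_out:
  moves:
    - [[0,0,0],[0.3,0,0],1]
    - [[0,0,0],[0,0,0],1]

```text
time: 1.9
tool_pos: [0.457, -0.0717, 0.2285]
tcp_rot: [0.666, 0.234, 0.667, -0.237]
force: [0.3, 1.1, 0.8]
grip_width: 0.003
```

```bash
python3 -c "
from h import *
goto([.46,-.06,.231],np.radians(-38.3))
snap('wrist','w1')"
```

```text
t 1.9 pos [ 0.457  -0.0717  0.2285] F [0.3 1.1 0.8] grip 0.0 z yaw -38.89
shift mm(tool) [-2.5 11.  -5. ] units [-0.017  0.073 -0.033] turn units [-0.021 -0.     0.01 ]
```

View pics/w1.png

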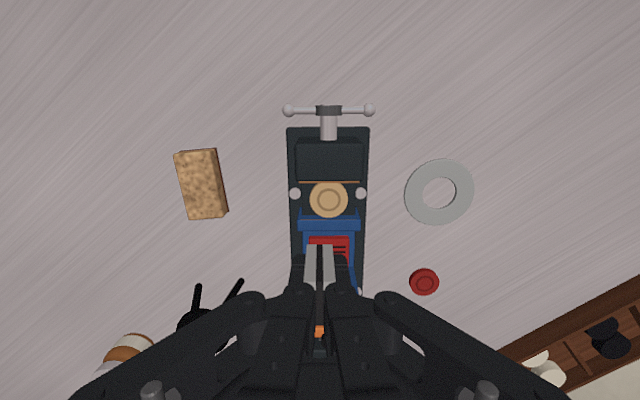

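The wrist view looks down the vise: handle at (328,110), striker (328,199), jaw front plate corners (298,219)/(360,219), front edge of the tab (308..350,237). The fingers hide the rest. I'll measure the yaw and the tab centre from these.

Run:
```python
from h import *
P=[(328.5,199),(298,219.5),(360.5,219),(308,237),(350,236.5),(286.5,128),(369.5,127.5),(289.5,270),(367,270)]
w=world('wrist','w1',P,[.068,.074,.074,.084,.084,.014,.014,.014,.014]);print(w.round(4));print(world('wrist','w1',P[:5]).round(4))
a=lambda i,j:np.degrees(np.arctan2(*(w[j]-w[i])[[1,0]]))
print('yaw by sides',a(5,7),a(6,8),'front',a(1,2)+0,a(5,6))
y=np.radians(-38.4);e=np.array([np.cos(y),np.sin(y)])
st=w[0,:2]; print('plate-mid',w[1:3].mean(0),'tab est from striker',st+e*.0603,'from tab edge',w[3:5,:2].mean(0)+e*.021,'from top',[.5227,-.1162])
o=np.array(manip.get_state()['tool_pos'])[:2]; print('lateral of tcp',(np.cross(e,o-st)))
```

```text
[[ 0.4783 -0.0765  0.068 ]
 [ 0.4742 -0.1155  0.074 ]
 [ 0.5161 -0.0626  0.074 ]
 [ 0.4936 -0.117   0.084 ]
 [ 0.5212 -0.0818  0.084 ]
 [ 0.3934 -0.0704  0.014 ]
 [ 0.4541  0.0056  0.014 ]
 [ 0.5403 -0.1926  0.014 ]
 [ 0.6072 -0.1093  0.014 ]]
[[ 0.478  -0.0763  0.0689]
 [ 0.4745 -0.1159  0.0729]
 [ 0.5167 -0.0628  0.0724]
 [ 0.4998 -0.1231  0.066 ]
 [ 0.529  -0.0856  0.0662]]
yaw by sides -39.72975175772733 -36.901548021362395 front 51.65557222944031 51.38477636376676
plate-mid [ 0.49516691 -0.08906066  0.074     ] tab est from striker [ 0.52552909 -0.11392928] from tab edge [ 0.52384602 -0.11243774] from top [0.5227, -0.1162]
lateral of tcp -0.00946015169710454<stdin>:8: DeprecationWarning: Arrays of 2-dimensional vectors are deprecated. Use arrays of 3-dimensional vectors instead. (deprecated in NumPy 2.0)
```

```bash
python3 -c "
from h import *
goto([.526,-.1155,.15],np.radians(-38.4))"
```

```text
t 1.95 pos [ 0.4569 -0.0716  0.2286] F [-0.1 -0.5 -1.7] grip 0.0 z yaw -38.55
shift mm(tool) [78.6  9.1 81.3] units [0.524 0.061 0.542] turn units [-0.005  0.     0.01 ]
```

>>> carry_out:
  moves:
    - [[0.1,0.02,0.18],[0,0,0],1]
    - [[0.2,0.02,0.18],[0,0,0],1]
    - [[0.2,0.02,0.18],[0,0,0],1]
    - [[0,0,0],[0,0,0],1]
    - [[0,0,0],[0,0,0],1]

```text
time: 2.45
tool_pos: [0.5286, -0.1108, 0.1508]
tcp_rot: [0.67, 0.222, 0.672, -0.223]
force: [-0.8, 0.7, 1.6]
grip_width: 0.001
```

```bash
python3 -c "
from h import *
goto([.526,-.1155,.15],np.radians(-38.4))
snap('wrist','w2')"
```

```text
t 2.45 pos [ 0.5286 -0.1108  0.1508] F [-0.8  0.7  1.6] grip 0.0 z yaw -36.73
shift mm(tool) [ 0.8 -5.3  0.8] units [ 0.006 -0.036  0.005] turn units [ 0.058 -0.002  0.004]
```

View pics/w2.png

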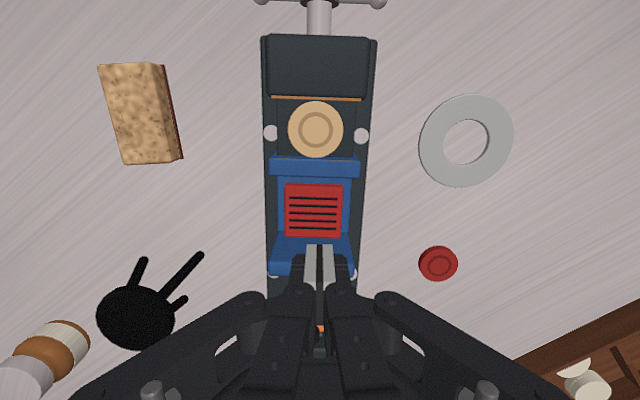

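The whole tab is now visible: corners (285,184), (343,184), (284,238), (342,237), with the wall top behind it. The striker is at (315,129). I'll refine the tab centre and yaw.

Run:
```python
from h import *
P=[(285,184),(343,184),(284,238),(342,237)]
w=world('wrist','w2',P,.084);print(w.round(4));print(world('wrist','w2',[(290,190),(338,190),(313,195)]).round(4))
v=(w[2]-w[0]+w[3]-w[1]);u=w[1]-w[0]+w[3]-w[2]
print('len',np.linalg.norm(v)/2,np.linalg.norm(u)/2,'yaw',np.degrees(np.arctan2(v[1],v[0])),np.degrees(np.arctan2(u[1],u[0]))-90)
c=w.mean(0);print('c',c); y=np.radians(-38.4);e=np.array([np.cos(y),np.sin(y),0])
goto((c+.003*e)[:2].tolist()+[.095],y)
```

```text
[[ 0.4952 -0.1167  0.084 ]
 [ 0.5206 -0.0827  0.084 ]
 [ 0.5286 -0.1446  0.084 ]
 [ 0.5549 -0.108   0.084 ]]
[[ 0.5009 -0.1165  0.0842]
 [ 0.522  -0.0882  0.0845]
 [ 0.5142 -0.1054  0.0838]]
len 0.043123395626422416 0.04378274076453838 yaw -38.1709481196108 -36.1958122506862
c [ 0.52483882 -0.11297811  0.084     ]
t 2.5 pos [ 0.5285 -0.1106  0.151 ] F [-0.5  0.9 -1.1] grip -0.0 z yaw -36.74
shift mm(tool) [56.  -4.1  1.6] units [ 0.373 -0.027  0.01 ] turn units [ 0.058 -0.002  0.004]
```

>>> carry_out:
  moves:
    - [[0,-0.03,0.01],[0.06,0,0],1]
    - [[0.13,0,0],[0,0,0],1]
    - [[0.13,0,0],[0,0,0],1]
    - [[0.08,0,0],[0,0,0],1]
    - [[0,0,0],[0,0,0],1]

```text
time: 3.0
tool_pos: [0.5273, -0.1133, 0.1037]
tcp_rot: [0.67, 0.233, 0.666, -0.232]
force: [-0.7, 0.0, 0.7]
grip_width: -0.004
```

```bash
python3 -c "
from h import *
goto([.5272,-.1148,.095],np.radians(-38.3))"
```

```text
t 3.0 pos [ 0.5273 -0.1133  0.1037] F [-0.7  0.   0.7] grip -0.0 z yaw -38.36
shift mm(tool) [ 8.7 -1.2  0.8] units [ 0.058 -0.008  0.005] turn units [-0.002  0.008 -0.007]
```

>>> carry_out:
  moves:
    - [[0.06,-0.01,0],[0,0,0],1]
    - [[0.05,0,0],[0,0,0],1]
    - [[0.02,0,0],[0,0,0],1]
    - [[0.01,0,0],[0,0,0],1]

```text
time: 3.4
tool_pos: [0.5273, -0.1146, 0.0835]
tcp_rot: [0.671, 0.233, 0.665, -0.231]
force: [-0.9, 0.7, 4.2]
grip_width: -0.0
```

>>> carry_out:
  moves:
    - [[0.02,0,0],[0,0,0],1]
    - [[0.01,0,0],[0,0,0],1]

```text
time: 3.6
tool_pos: [0.5273, -0.1146, 0.0792]
tcp_rot: [0.671, 0.233, 0.665, -0.231]
force: [-2.5, 0.5, 4.5]
grip_width: 0.0
```

>>> carry_out:
  moves:
    - [[0.02,0,0],[0,0,0],1]
    - [[0.008,0,0],[0,0,0],1]

```text
time: 3.8
tool_pos: [0.5274, -0.1147, 0.0754]
tcp_rot: [0.671, 0.233, 0.665, -0.231]
force: [-2.6, 1.3, 6.8]
grip_width: 0.001
```

>>> carry_out:
  moves:
    - [[0,0,0.03],[0,0,0],1]
    - [[0,0,0.03],[0,0,0],1]
    - [[0,0,0.04],[0,0,0],1]
    - [[0,0,0.04],[0,0,0],1]

```text
time: 4.2
tool_pos: [0.5432, -0.1273, 0.0763]
tcp_rot: [0.67, 0.234, 0.666, -0.231]
force: [-3.1, 1.8, 6.3]
grip_width: 0.001
```

>>> carry_out:
  moves:
    - [[0.004,0,0.04],[0,0,0],1]
    - [[0.002,0,0.04],[0,0,0],1]
    - [[0.002,0,0.04],[0,0,0],1]
    - [[0.002,0,0.04],[0,0,0],1]

```text
time: 4.6
tool_pos: [0.5621, -0.1424, 0.0759]
tcp_rot: [0.669, 0.234, 0.666, -0.231]
force: [-3.7, 1.4, 7.6]
grip_width: 0.001
```

Run:
```python
from h import *
snap('top','top1')
goto([.5272,-.1148,.076],np.radians(-38.4))
im=cv2.imread('pics/top1.png')[160:250,305:405]
cv2.imwrite('pics/top1c.png',cv2.resize(im,None,fx=6,fy=6,interpolation=cv2.INTER_CUBIC))
snap('scene','s1')
im=cv2.imread('pics/s1.png')[170:290,210:350]
cv2.imwrite('pics/s1c.png',cv2.resize(im,None,fx=5,fy=5,interpolation=cv2.INTER_CUBIC))
```

```text
t 4.65 pos [ 0.5629 -0.143   0.0761] F [-1.1  0.1  6.4] grip -0.0 z yaw -38.36
shift mm(tool) [ -0.1  -0.  -45.5] units [-0.001 -0.    -0.303] turn units [ 0.001  0.007 -0.011]
```

View pics/s1c.png

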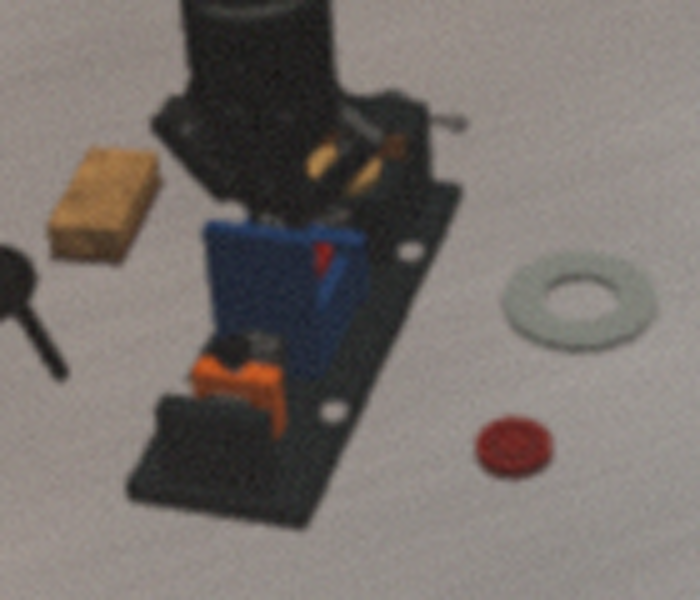

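The jaw has opened, with its blue wall at about (285,290) in the crop. A gap remains to the orange collar at (240,385), and the striker is still on the bed. I'll keep pushing, with smaller steps near the end.

>>> carry_out:
  moves:
    - [[0.002,0,0.03],[0,0,0],1]
    - [[0.002,0,0.03],[0,0,0],1]
    - [[0.002,0,0.03],[0,0,0],1]
    - [[0.002,0,0.03],[0,0,0],1]

```text
time: 5.1
tool_pos: [0.5769, -0.1542, 0.0762]
tcp_rot: [0.67, 0.234, 0.666, -0.231]
force: [-3.5, 1.0, 6.1]
grip_width: 0.003
```

>>> carry_out:
  moves:
    - [[0.002,0,0.02],[0,0,0],1]
    - [[0.002,0,0.02],[0,0,0],1]

```text
time: 5.3
tool_pos: [0.5819, -0.1581, 0.0762]
tcp_rot: [0.67, 0.234, 0.666, -0.231]
force: [-2.7, 0.8, 6.1]
grip_width: -0.004
```

>>> carry_out:
  moves:
    - [[0.002,0,0.02],[0,0,0],1]
    - [[0.002,0,0.02],[0,0,0],1]

```text
time: 5.5
tool_pos: [0.5867, -0.1619, 0.0762]
tcp_rot: [0.67, 0.234, 0.666, -0.231]
force: [-2.5, 1.4, 7.1]
grip_width: -0.0
```

>>> carry_out:
  moves:
    - [[0.002,0,0.015],[0,0,0],1]
    - [[0.002,0,0.015],[0,0,0],1]

```text
time: 5.7
tool_pos: [0.5902, -0.1648, 0.0762]
tcp_rot: [0.669, 0.234, 0.666, -0.231]
force: [-4.1, 2.2, 6.6]
grip_width: -0.001
```

>>> carry_out:
  moves:
    - [[0.002,0,0.015],[0,0,0],1]
    - [[0.002,0,0.015],[0,0,0],1]

```text
time: 5.9
tool_pos: [0.5934, -0.1669, 0.076]
tcp_rot: [0.669, 0.235, 0.667, -0.23]
force: [-4.0, 3.1, 6.0]
grip_width: 0.001
```

Run:
```python
from h import *
snap('scene','s2')
goto([.5272,-.1148,.076],np.radians(-38.4))
im=cv2.imread('pics/s2.png')[170:290,210:350]
cv2.imwrite('pics/s2c.png',cv2.resize(im,None,fx=5,fy=5,interpolation=cv2.INTER_CUBIC))
```

```text
t 5.95 pos [ 0.5936 -0.1671  0.076 ] F [-4.2  2.1  5.8] grip 0.0 z yaw -38.38
shift mm(tool) [ -0.1  -0.2 -84.5] units [-0.    -0.001 -0.564] turn units [ 0.001  0.002 -0.014]
```

View pics/s2c.png

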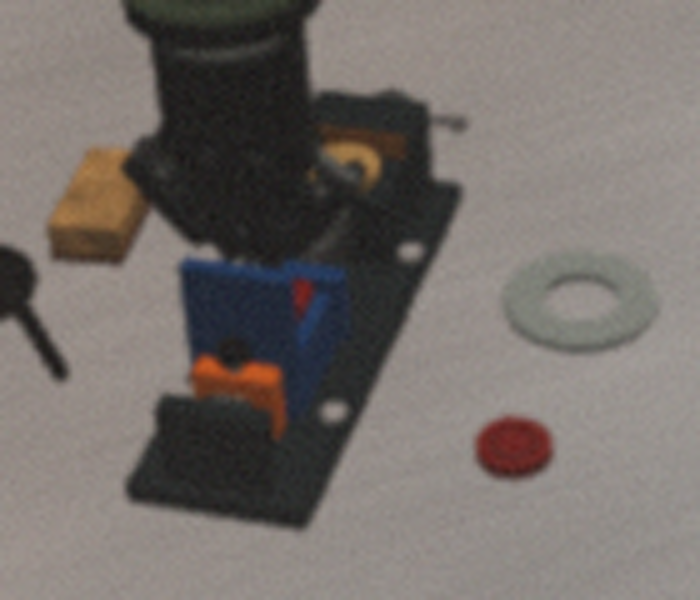

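The wall is now almost at the collar, which hasn't moved (still at (240,385)). I'll continue in small steps until the force rises.

>>> carry_out:
  moves:
    - [[0.002,0,0.015],[0,0,0],1]
    - [[0.002,0,0.015],[0,0,0],1]

```text
time: 6.15
tool_pos: [0.5959, -0.1687, 0.0756]
tcp_rot: [0.668, 0.235, 0.668, -0.23]
force: [-13.1, 8.7, 12.0]
grip_width: -0.0
```

>>> carry_out:
  moves:
    - [[0.002,0,0.015],[0,0,0],1]
    - [[0.002,0,0.015],[0,0,0],1]

```text
time: 6.35
tool_pos: [0.5959, -0.1686, 0.0747]
tcp_rot: [0.665, 0.235, 0.671, -0.229]
force: [-18.9, 11.0, 17.9]
grip_width: -0.001
```

The force rose to about 22 N along the bar and the motion stopped, so the jaw is against the collar. I'll lift straight up with only a light residual forward push.

>>> carry_out:
  moves:
    - [[0,0,0.003],[0,0,0],1]
    - [[-0.03,0,0.003],[0,0,0],1]
    - [[-0.03,0,0.002],[0,0,0],1]

```text
time: 6.65
tool_pos: [0.5959, -0.1686, 0.0841]
tcp_rot: [0.664, 0.235, 0.672, -0.228]
force: [0.4, 0.8, -0.8]
grip_width: 0.006
```

>>> carry_out:
  moves:
    - [[-0.04,0,0],[0,0,0],1]
    - [[-0.04,0,0],[0,0,0],1]
    - [[-0.02,0,0],[0,0,0],1]

```text
time: 6.95
tool_pos: [0.5967, -0.1692, 0.1008]
tcp_rot: [0.664, 0.235, 0.672, -0.228]
force: [0.2, 0.1, 0.5]
grip_width: 0.003
```

>>> carry_out:
  moves:
    - [[-0.15,0,0],[0,0,0],1]
    - [[-0.25,0,0],[0,0,0],1]
    - [[-0.3,0,-0.1],[0,0,0],1]
    - [[-0.2,0,-0.25],[0,0,0],1]
    - [[0,0,-0.3],[0,0,0],1]
    - [[0,0,-0.3],[0,0,0],1]
    - [[0,0,-0.1],[0,0,0],1]
    - [[0,0,0],[0,0,0],1]

```text
time: 7.75
tool_pos: [0.4699, -0.071, 0.2448]
tcp_rot: [0.665, 0.236, 0.671, -0.228]
force: [0.8, 0.5, 0.5]
grip_width: 0.003
```

Run:
```python
from h import *
snap('scene','s3')
goto([.5272,-.1148,.076],np.radians(-38.4))
im=cv2.imread('pics/s3.png')[170:290,210:350]
cv2.imwrite('pics/s3c.png',cv2.resize(im,None,fx=5,fy=5,interpolation=cv2.INTER_CUBIC))
snap('top','top3')
im=cv2.imread('pics/top3.png')[160:260,295:415]
cv2.imwrite('pics/top3c.png',cv2.resize(im,None,fx=6,fy=6,interpolation=cv2.INTER_CUBIC))
```

```text
t 7.8 pos [ 0.4707 -0.0716  0.2448] F [-0.2 -0.1 -0.3] grip 0.0 z yaw -38.37
shift mm(tool) [ 1.68e+02 -1.00e-01  7.30e+01] units [ 1.12e+00 -1.00e-03  4.86e-01] turn units [ 0.001 -0.022 -0.016]
```

View pics/s3c.png

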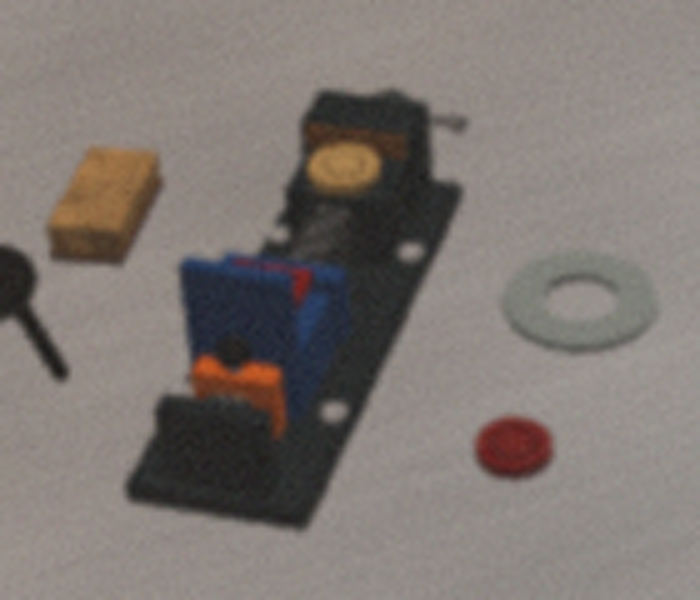

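View pics/top3c.png

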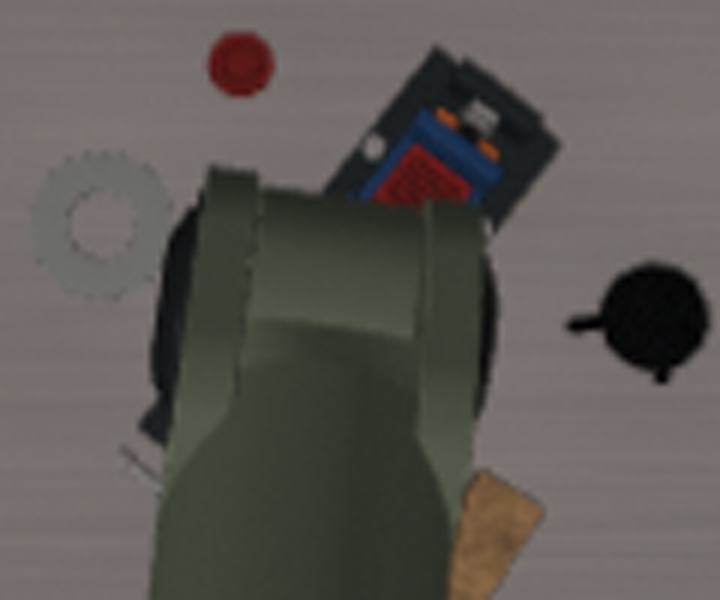

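Both views show the jaw against the collar, the striker on the bed and nothing else moved. As a last numeric check, I'll get the tab height and jaw travel from the wrist depth.

Run:
```python
from h import *
im,d=snap('wrist','w3')
a=im.astype(int); m=(a[...,0]>110)&(a[...,1]<70)&(a[...,2]<70)&(d>0)
n,l,st,c=cv2.connectedComponentsWithStats(m.astype(np.uint8))
for i in range(1,n):
    if st[i,4]>60:
        v,u=np.where(l==i); w=world('wrist','w3',np.c_[u,v]); print(st[i],w.mean(0).round(4),np.median(w[:,2]).round(4))
D=np.load('pics/top3.npz')['d'];
dm=lambda uv:world('top','top3',[uv]).round(4)
print(dm((295+425/6,160+185/6)),dm((295+440/6,160+175/6)))
```

```text
[399 258  28  26 477] [ 0.6772 -0.0593  0.0086] 0.0086
[[ 0.5883 -0.1661  0.0888]] [[ 0.5939 -0.1747  0.0905]]
```

View pics/w3.png

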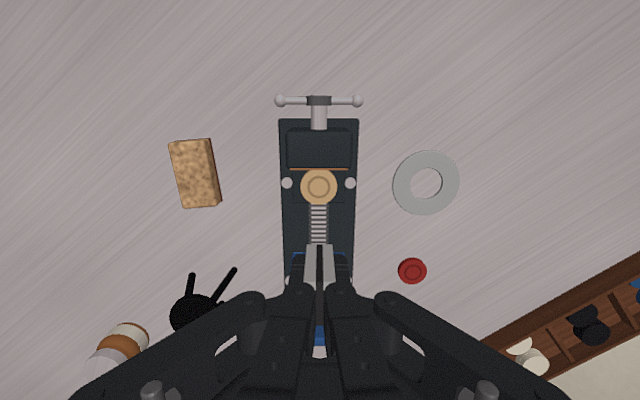

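The striker lies on the bed at (318,187) next to the fixed jaw, and the bystanders are where they were. Depth puts the tab top at about 87 mm, so it is up. I'm handing the job in.

```bash
python3 -c "
from bench import manip
print(manip.job_done())"
```

```text
the job is handed in; nothing more can be done
None
```

The vise is open: I pressed the red tab about 8 mm down with the shut fingertips and pushed the jaw back about 78 mm to the orange collar. Contact showed as the force along the bar rising to about 22 N while the motion stopped. I then lifted straight up and backed away, at about 8 s on the robot's clock.

**Last checks:**
- **Jaw and collar:** the final pictures show the jaw against the collar, and the collar where it was at the start.
- **Striker and bystanders:** the striker lies on the bed. The sizing plate, spare striker, sanding block, tripod and jar show no change. The file holder was not looked at again, but the arm never went near it.
- **Tab:** depth from the top camera put the tab at about 89–90 mm, against 84 mm nominal. I take it as up, but this reading is coarse. In the last wrist picture the fingers hid the tab, so it could not confirm the height.

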